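Clear the sample bench after a particle-size run

TASK

Clear the bench after the run: stand the two squat sample jars in the two empty bays of the three-bay jar tray, the two narrow bottles in the long spill tray with the one already there, and the open steel beaker in the round wash-up basin. Everything must end upright on the floor of its tray or basin, set down and not dropped. Leave the jar and the bottle that are already in their trays where they stand.

Things in the scene. Friction and masses are not known exactly. Their poses are not given: they have to be found in the camera images.
- jar_1: Closed screw-lid sample jar, squat: white body 48 mm across and 44 mm high, red ribbed lid 52 mm across on top of it, 58 mm high in all; about 0.12 kg. Origin: centre of its underside; z up its axis. Starts standing loose in the group in the middle of the bench; same as jar_2, either may go in either empty bay.
- jar_2: Closed screw-lid sample jar, squat: white body 48 mm across and 44 mm high, red ribbed lid 52 mm across on top of it, 58 mm high in all; about 0.12 kg. Origin: centre of its underside; z up its axis. Starts standing loose in the group in the middle of the bench; same as jar_1.
- bottle_1: Closed narrow bottle: white round body 38 mm across, straight up to 70 mm, then a shoulder and a white cap 24 mm across; 104 mm high in all; about 0.09 kg. Origin: centre of its underside; z up its axis. Starts standing loose in the group in the middle of the bench; same as bottle_2.
- bottle_2: Closed narrow bottle: white round body 38 mm across, straight up to 70 mm, then a shoulder and a white cap 24 mm across; 104 mm high in all; about 0.09 kg. Origin: centre of its underside; z up its axis. Starts standing loose in the group in the middle of the bench; same as bottle_1.
- beaker: Open steel beaker, empty: straight wall 49 mm across outside, 51 mm at the rim, 66 mm high, wall 2.5 mm; about 0.09 kg. Origin: centre of its underside; z up its axis. Starts in the same group, whose five things stand at least 70 mm apart, centre to centre, and over 90 mm apart where side by side along world y.
- jar_tray: Low aluminium tray fixed to the bench, 76 mm (x) by 222 mm (y), 22 mm high; floor, walls and two dividers 3 mm thick: three square bays in a row along its y, each 70 mm wide, centred at y = -73, 0 and +73 mm. The bay at +73 holds filed_jar, the other two are empty. Origin: centre of its underside; turned up to 0.25 rad from the world axes.
- spill_tray: Long grey plastic spill tray without dividers, fixed to the bench, 96 mm (its x) by 216 mm (its y) over the walls, 28 mm high, walls 4 mm, floor 4 mm thick; a thin lip stands out 5 mm round the rim. stood_bottle stands near its +y end, the rest is empty. Origin: centre of its underside; turned up to 0.25 rad from the world axes.
- basin: Round steel wash-up basin, empty, fixed to the bench: 132 mm across at the foot, 156 mm at the rim, 50 mm high, wall 3 mm, flat floor 4 mm thick. Origin: centre of its underside. It and the trays lie left, right and beyond the group, in any order. A 160 mm high wash bottle and a 78 mm high mortar stand at the far corners, about 0.75 m from the base.
- filed_jar: Closed screw-lid sample jar, squat: white body 48 mm across and 44 mm high, red ribbed lid 52 mm across on top of it, 58 mm high in all; about 0.12 kg. Origin: centre of its underside; z up its axis. Already stands in the jar tray's bay at y = +73 mm; to be left alone.
- stood_bottle: Closed narrow bottle: white round body 38 mm across, straight up to 70 mm, then a shoulder and a white cap 24 mm across; 104 mm high in all; about 0.09 kg. Origin: centre of its underside; z up its axis. Already stands in the spill tray, 66 to 78 mm from its centre towards +y; to be left alone.

How it is judged:
By the outcome, as a careful person would: the job done as asked, in the order asked, and still so for the second after the job is handed in, with the robot touching nothing.
It also fails if it takes over 115 s, if anything falls off the work surface, if the arm or the gripper's body presses on something with over 40 N, if the wrist force passes 120 N, or if a joint passes its speed limit or range.

ROBOT

A 6-joint arm with a two-finger parallel gripper is mounted at the origin on the work surface. World frame = base frame: x ahead of the robot, y to its left, z up, the work surface at z = 0. Lengths are in m, angles in degrees, forces in N, time in s.
With the tool pointing down it reaches from about 0.25 to 0.725 m from the base axis. Payload 4 kg.
Tool frame: the origin (TCP) lies on the centre line of the jaws, within the pads' length; the fingertips stand ahead of it and the grasp point (between the pads) lies 3 mm ahead of it (r.nose_length is the z of the fingertips in the tool frame, in m); z points along the fingers, y is the line along which they close (so a half turn about z gives the same grasp; the last joint's range is limited). The gripper opens to 85 mm and grips with 20 to 120 N. Pads are 22 mm wide; open, the fingers measure 114 mm over their backs; the gripper's body (76 mm by 85 mm) begins 54 mm behind the grasp point. The pads swing forward as they close: fully open they stand 13 mm farther back than shut.
Start: joints at [-72.078, 13.785, 0.286, 76.501, 0, 90], TCP at [0.154, -0.476, 0.253] pointing down, gripper open.
Joint ranges: [-155.79, 155.79], [-60.16, 107.12], [-62.33, 73.08], [-114, 123.19], [-81.49, 82.49], [-180, 180]. Speed limits (degrees/s): [159.86, 159.86, 180, 180, 180, 180].

INTERFACE

Orientations are given as [roll, pitch, yaw] about the fixed x, y, z axes, in that order (R = Rz(yaw) Ry(pitch) Rx(roll)).
In Python, from plant import r gives the robot as it stands.
- The arm moves only by the tool arm_command, never from a script. Its argument "deltas" is text: rows parted by semicolons, each of 6 numbers parted by spaces: the shift along the tool's x, y, z in mm, then the turn, a rotation vector about the tool's x, y, z in degrees. A call has 1 to 12 rows; each row is the pose to reach, as a shift and turn from the pose commanded when the call began, along the tool's axes at that moment; what a row does not reach only later rows make up. A row lasts 1/10 s, in which the tool goes at most 50 mm and 8.59 degrees, less where a joint would pass 70% of its speed; a pose out of reach is approached as far as the arm can. A call with a gripper value outside its range is refused whole. "hand" is the opening, from 0 (shut) to 1 (fully open), set as the call begins (left out, the last holds). The fingers move at their own pace and stop on an object; the grip force is fixed at half the most. Time passes only in rows, so rows that repeat a pose let the fingers close. It gives the time, the measured TCP pose, the force, the opening and the grip force at its end, in the units of the state.
- r.observe(): the state, without advancing time (a new reading comes with each control period).
- r.get_image(name): name is "scene" or "top" or "wrist"; returns the picture (480x640x3 uint8, red, green, blue); there is no depth.
- r.camera_model(name): a dict with "K" (3x3 intrinsics, pixels), "cam_to_world" (4x4, takes a point from camera to world coordinates). Camera axes: x right, y up, looking along -z (the intrinsics and any distortion apply to the point x, -y, -z); pixel columns grow to the right and rows downward; lengths in m; the calibration is good to about 2 mm. A picture is of the moment at which its call begins: read the wrist's pose just before it. camera_model takes no time and is no camera call; for the wrist camera it gives the pose at the moment of the call.
- r.close_job(): hands the job in; it is judged then, once.
The state is a dict: "t": time; "qpos": joint angles; "dq": joint speeds; "tau": joint torques, N m; "eef_pos": TCP position; "ee_rot": TCP orientation; "ft_force": force on the tool from outside, world axes, zero at the start; "ft_torque": the same for the moment, N m; "opening": finger opening in m; "gripper_force": force on a finger pad.
Only numpy, scipy, OpenCV 4.12 (cv2) and the standard library are available. Lean on these libraries where they do the work, as an engineer would, in place of code of your own. Each camera call takes 0.05 s, during which the arm holds its last target. There are 200 camera calls.

## Working session

There is one attempt and no reset: what is moved stays moved. The work goes in short steps, Python scripts to look and compute and a tool call to move; the robot and the scene stay as the last step left them, time stands still between calls to the robot, and variables do not carry over. Pictures are saved under pics/ and viewed, at most 14 in all, crops included, and the job is handed in when it is done.

Besides the shell and the picture viewer there is one more tool, called after ">>>" as name(argument=value, ...), one argument or row to a line, values as JSON. arm_command: Moves the arm, as the interface text tells. Its arguments: {"type":"object","properties":{"deltas":{"type":"string"},"hand":{"type":"number"}},"required":["deltas"]}

```bash
mkdir -p pics; ls
python3 - <<'E'
from plant import r
import cv2,numpy as np
print(r.observe(), r.nose_length)
for n in ["scene","top"]:
    im=r.get_image(n); cv2.imwrite(f"pics/{n}0.png",im[:,:,::-1])
    m=r.camera_model(n); print(n,{k:np.round(v,4).tolist() if not isinstance(v,str) else v for k,v in m.items()})
E
```

```text
pics
{'t': 0.0, 'qpos': array([-7.20773483e+01,  1.38319272e+01,  2.12451524e-01,  7.65002082e+01,
       -1.37879218e-03,  8.99987539e+01]), 'dq': array([ 0.03653675, -0.06781201, -0.0450168 , -0.02450653,  0.02126261,
        0.01296154]), 'tau': array([ 1.49212665e-04, -3.72317934e+01,  2.52406955e+01,  1.69769931e-02,
       -2.83545211e-05,  4.06949141e-06]), 'eef_pos': array([ 0.15367946, -0.47518041,  0.25240685]), 'ee_rot': array([-1.79880316e+02,  1.37618625e-03,  1.79239007e+01]), 'ft_force': array([ 0.10156417,  0.95331215, -0.14674784]), 'ft_torque': array([ 0.0439539 , -0.00439067,  0.0054493 ]), 'gripper_force': 0.0, 'opening': 0.08509892309802809} 0.022
scene {'K': [[579.0169, 0.0, 316.6522], [0.0, 579.0169, 231.1013], [0.0, 0.0, 1.0]], 'cam_to_world': [[0.8609, -0.2921, 0.4166, 1.0685], [0.5086, 0.4676, -0.723, -0.8862], [0.0164, 0.8343, 0.5511, 0.7096], [0.0, 0.0, 0.0, 1.0]]}
top {'K': [[454.6104, 0.0, 324.9585], [0.0, 454.6104, 243.2515], [0.0, 0.0, 1.0]], 'cam_to_world': [[-0.0149, 0.9984, -0.054, 0.4889], [-0.9998, -0.0142, 0.0124, 0.035], [0.0116, 0.0542, 0.9985, 1.1069], [0.0, 0.0, 0.0, 1.0]]}
```

View pics/top0.png

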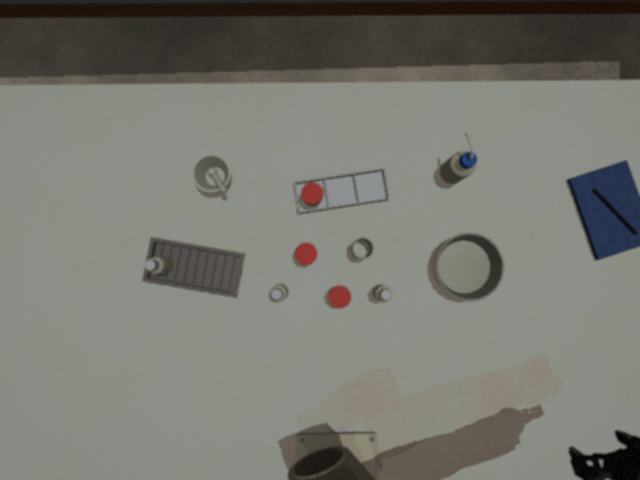

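View pics/scene0.png

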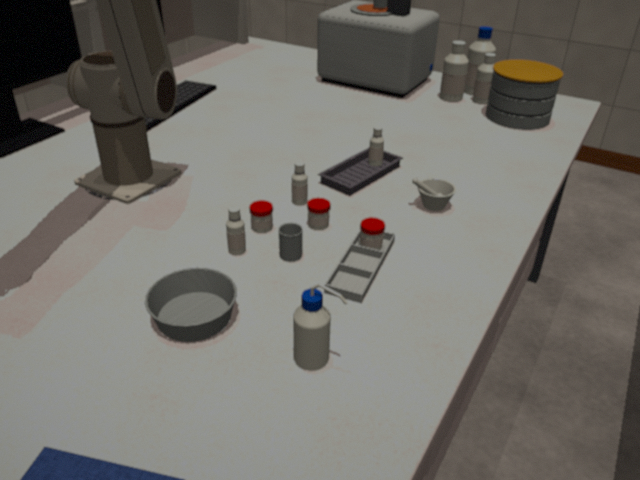

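The top view shows jars at about (306,254) and (340,297), bottles at (279,293) and (382,294), and the beaker at (361,249). The jar tray is at (341,191), the spill tray is on the left at (193,267), and the basin is on the right at (467,267). The scene view shows everything standing.

```bash
cat > h.py <<'E'
from plant import r
import cv2,numpy as np
def ray(n,uv,z,m=None):
    m=m or r.camera_model(n); K=m["K"];T=m["cam_to_world"]
    uv=np.atleast_2d(uv).astype(float)
    d=np.c_[(uv[:,0]-K[0,2])/K[0,0],-(uv[:,1]-K[1,2])/K[1,1],-np.ones(len(uv))]@T[:3,:3].T
    o=T[:3,3]; return o+d*((z-o[2])/d[:,2])[:,None]
def proj(p,m):
    c=(np.atleast_2d(p)-m["cam_to_world"][:3,3])@m["cam_to_world"][:3,:3]
    return np.c_[m["K"][0,2]-m["K"][0,0]*c[:,0]/c[:,2],m["K"][1,2]+m["K"][1,1]*c[:,1]/c[:,2]]
def reds(im,amin=60):
    h=cv2.cvtColor(im,cv2.COLOR_RGB2HSV); k=(((h[...,0]<8)|(h[...,0]>172))&(h[...,1]>150)&(h[...,2]>60)).astype(np.uint8)
    n,_,s,c=cv2.connectedComponentsWithStats(k)
    return [(c[i],s[i]) for i in range(1,n) if s[i,4]>amin]
E
python3 - <<'E'
from h import *
im=cv2.imread("pics/top0.png")
cv2.imwrite("pics/topc.png",cv2.resize(im[165:310,135:515],None,fx=2.1,fy=2.1,interpolation=cv2.INTER_CUBIC))
# tall enlarged crops
a=cv2.resize(im[230:305,140:250],None,fx=5,fy=5,interpolation=cv2.INTER_CUBIC)
cv2.imwrite("pics/topd.png",a)
for c,s in reds(im[:,:,::-1].copy(),40): print("red",c.round(1),s,ray("top",c,.058).round(4))
for n,p,z in [("b",(278,294),.104),("b",(385,295),.104),("beaker",(361,249),.066),("basin",(467,266),.05),("spill",(193,267),.028),("stood",(152,265),.104),("mort",(212,175),.07),("wash",(467,160),.16)]: print(n,ray("top",p,z).round(3))
m=r.camera_model("wrist"); o=r.observe()
from scipy.spatial.transform import Rotation as R
Rt=R.from_euler("xyz",o["ee_rot"],degrees=True).as_matrix()
print("K",m["K"].round(1).tolist()); print("cam in tool",(Rt.T@(m["cam_to_world"][:3,3]-o["eef_pos"])).round(4),(Rt.T@m["cam_to_world"][:3,:3]).round(3).tolist())
E
```

```text
red [311.7 193.3] [302 183  20  21 323] [[0.6622 0.0511 0.058 ]]
red [305.3 253.5] [296 244  20  20 318] [[0.5225 0.0677 0.058 ]]
red [339.2 296.6] [330 287  20  20 323] [[ 0.4225 -0.0089  0.058 ]]
b [[0.433 0.127 0.104]]
b [[ 0.427 -0.108  0.104]]
beaker [[ 0.531 -0.06   0.066]]
basin [[ 0.488 -0.308  0.05 ]]
spill [[0.495 0.334 0.028]]
stood [[0.501 0.403 0.104]]
mort [[0.706 0.279 0.07 ]]
wash [[ 0.712 -0.28   0.16 ]]
K [[349.9, 0.0, 319.5], [0.0, 349.9, 234.0], [0.0, 0.0, 1.0]]
cam in tool [ 0.0735 -0.     -0.12  ] [[0.0, 0.958, 0.287], [1.0, -0.0, -0.001], [-0.001, 0.287, -0.958]]
```

View pics/topc.png

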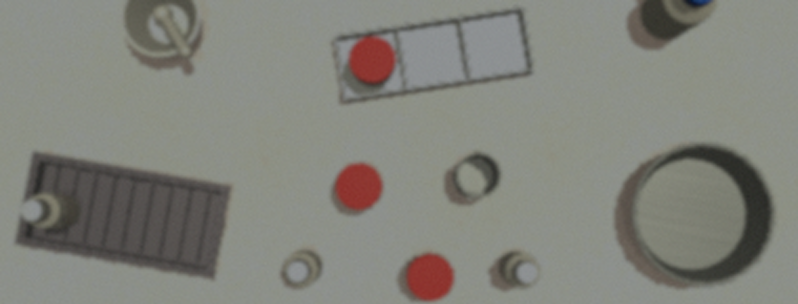

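The crop shows the jar tray corners at crop (334,38), (521,10), (531,73) and (343,103). The spill tray corners are at (34,153), (230,186), (214,277) and (16,244). The basin rim is centred at about (704,214). I'll move over the group for a closer wrist view.

Run:
```python
from h import *
f=lambda L:np.array(L,float)/2.1+[135,165]
for n,L,z in [("jar",[(334,38),(521,10),(531,73),(343,103)],.022),("spill",[(34,153),(230,186),(214,277),(16,244)],.028)]:
    P=ray("top",f(L),z)[:,:2]; e=(P[0]+P[3]-P[1]-P[2])/2; yaw=np.degrees(np.arctan2(-e[0],e[1])); c=P.mean(0)
    print(n,P.round(3).tolist(),c.round(4),yaw.round(1),np.linalg.norm(e).round(3),np.linalg.norm(P[0]-P[3]).round(3))
    y=np.array([-np.sin(np.radians(yaw)),np.cos(np.radians(yaw))])
    for k in (-.073,-.06,0,.073): print(k,(c+k*y).round(4))
print(ray("top",f([(704,214)]),.05).round(4))
```

```text
jar [[0.694, 0.094], [0.723, -0.121], [0.65, -0.131], [0.619, 0.084]] [ 0.6714 -0.0187] 8.1 0.218 0.076
-0.073 [ 0.6817 -0.0909]
-0.06 [ 0.6799 -0.0781]
0 [ 0.6714 -0.0187]
0.073 [0.6611 0.0536]
spill [[0.566, 0.433], [0.525, 0.213], [0.424, 0.231], [0.464, 0.452]] [0.4947 0.3322] -10.4 0.225 0.104
-0.073 [0.4816 0.2604]
-0.06 [0.4839 0.2732]
0 [0.4947 0.3322]
0.073 [0.5078 0.404 ]
[[ 0.486  -0.3158  0.05  ]]
```

>>> arm_command(
  deltas="447 -356 -50 0 0 -72.1;447 -356 -50 0 0 -72.1;447 -356 -50 0 0 -72.1;447 -356 -50 0 0 -72.1;447 -356 -50 0 0 -72.1;447 -356 -50 0 0 -72.1;447 -356 -50 0 0 -72.1;447 -356 -50 0 0 -72.1;447 -356 -50 0 0 -72.1;447 -356 -50 0 0 -72.1;447 -356 -50 0 0 -72.1;447 -356 -50 0 0 -72.1",
  hand=1,
)

```text
t: 1.3
eef_pos: [0.4711, 0.0039, 0.303]
ee_rot: [180.0, -0.0, 90.2]
ft_force: [0.2, -0.6, 0.0]
opening: 0.0853
gripper_force: 0.0
```

Run:
```python
from h import *
m=r.camera_model("wrist"); im=r.get_image("wrist")
g=im[:,:,::-1].copy(); cv2.imwrite("pics/w1.png",g)
for c,s in reds(im,200): print("red",c.round(1),s[:4],ray("wrist",c,.058,m).round(4))
```

```text
red [505.9 157.2] [479 132  53  52] [[0.662  0.0506 0.058 ]]
red [272.7 214.5] [249 192  49  45] [[ 0.4216 -0.0107  0.058 ]]
```

View pics/w1.png

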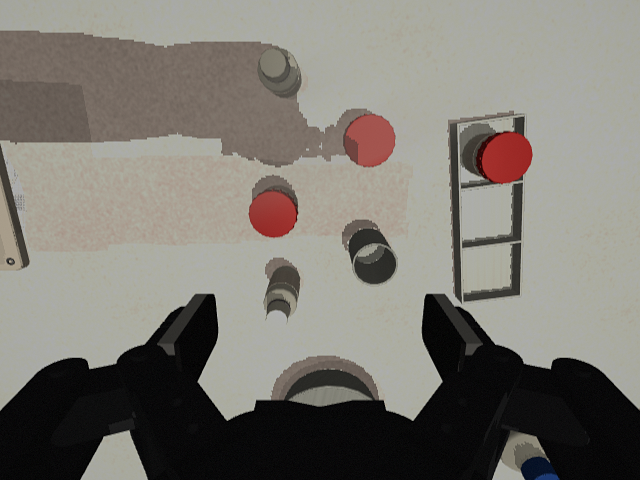

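The wrist view agrees with the top view to about 2 mm. The jar lids are at (273,214) and (370,140), the bottle caps at about (273,62) and (278,308), the beaker rim at (374,262), and the empty bays at (491,213) and (491,272).

>>> arm_command(
  deltas="-14 -49 0 0 0 0;-14 -49 30 0 0 0;-14 -49 80 0 0 0;-14 -49 130 0 0 0;-14 -49 180 0 0 0;-14 -49 215 0 0 0;-14 -49 235 0 0 0;-14 -49 245 0 0 0;-14 -49 250 0 0 0;-14 -49 250 0 0 0",
)

```text
t: 2.35
eef_pos: [0.4209, -0.0136, 0.0534]
ee_rot: [180.0, 0.0, 90.0]
ft_force: [-0.3, -0.2, -0.3]
opening: 0.0855
gripper_force: 0.0
```

>>> arm_command(
  deltas="0 0 0 0 0 0;0 0 0 0 0 0;0 0 0 0 0 0;0 0 0 0 0 0;0 0 0 0 0 0;0 0 0 0 0 0;0 0 0 0 0 0",
  hand=0,
)

```text
t: 3.05
eef_pos: [0.4216, -0.0135, 0.0547]
ee_rot: [179.8, 0.0, 90.0]
ft_force: [-1.0, -0.8, 5.6]
opening: 0.0497
gripper_force: 61.3
```

Run:
```python
from h import *
# wrist camera pose for the pics/w1 moment, from TCP offset
c=np.array([.0735,0,-.12]);A=np.array([[0,.958,.287],[1,0,-.001],[-.001,.287,-.958]])
from scipy.spatial.transform import Rotation as R
Rt=R.from_euler("xyz",[180,0,90.2],degrees=True).as_matrix()
T=np.eye(4);T[:3,:3]=Rt@A;T[:3,3]=[.4711,.0039,.303]+Rt@c
m=dict(K=np.array([[349.9,0,319.5],[0,349.9,234],[0,0,1]]),cam_to_world=T)
for n,p,z in [("b",(273,62),.104),("b",(278,310),.104),("beaker",(374,263),.066),("jar2",(370,140),.058),("mid",(491,213),.022),("end",(491,271),.022)]: print(n,ray("",p,z,m).round(4))
```

```text
b [[0.4324 0.1306 0.104 ]]
b [[ 0.4296 -0.0991  0.104 ]]
beaker [[ 0.5312 -0.0624  0.066 ]]
jar2 [[0.5221 0.0671 0.058 ]]
mid [[ 0.6732 -0.0163  0.022 ]]
end [[ 0.6838 -0.0898  0.022 ]]
```

>>> arm_command(
  deltas="0 0 -10 0 0 0;0 0 -40 0 0 0;0 0 -80 0 0 0;0 0 -110 0 0 0;0 0 -110 0 0 0",
)

```text
t: 3.55
eef_pos: [0.4239, -0.0136, 0.1683]
ee_rot: [179.4, 0.0, 90.0]
ft_force: [0.8, 0.2, -0.5]
opening: 0.0499
gripper_force: 62.6
```

Run:
```python
from h import *
im=r.get_image("wrist")[:,:,::-1]; im2=r.get_image("scene")[:,:,::-1]
cv2.imwrite("pics/w2.png",np.hstack([cv2.resize(im,(400,300)),cv2.resize(im2[100:340,160:480],(400,300))]))
print(r.observe()["eef_pos"].round(4),r.observe()["ft_force"])
```

```text
[ 0.4211 -0.0135  0.1643] [-0.38581117 -0.58017708 -1.23207573]
```

View pics/w2.png

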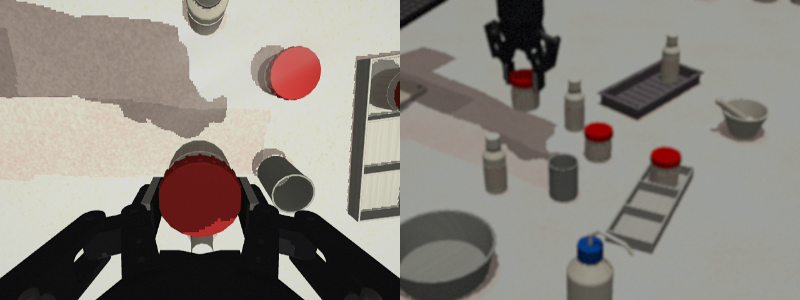

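The jar hangs upright in the pads (wrist crop at about (200,200)), and the other four things stand untouched.

>>> arm_command(
  deltas="-12 40 0 0 0 0;-27 85 0 0 0 0;-42 130 0 0 0 0;-57 175 0 0 0 0;-70 220 0 0 0 0;-78 250 0 0 0 0;-80 262 0 0 0 0;-80 262 0 0 0 0;-80 262 40 0 0 0;-80 262 75 0 0 0;-80 262 90 0 0 0;-80 262 90 0 0 0",
)

```text
t: 4.85
eef_pos: [0.6781, -0.0926, 0.0682]
ee_rot: [-179.4, -0.1, 90.0]
ft_force: [0.4, -0.1, -1.5]
opening: 0.05
gripper_force: 62.7
```

>>> arm_command(
  deltas="0 0 5 0 0 0;0 0 9 0 0 0;0 0 12 0 0 0;0 0 14 0 0 0;0 0 15 0 0 0;0 0 15 0 0 0;0 0 15 0 0 0",
)

```text
t: 5.55
eef_pos: [0.6828, -0.0934, 0.0585]
ee_rot: [180.0, 0.0, 90.0]
ft_force: [-0.5, -1.3, -1.2]
opening: 0.0499
gripper_force: 62.7
```

Run:
```python
from h import *
im=r.get_image("wrist")[:,:,::-1]; im2=r.get_image("scene")[:,:,::-1]
cv2.imwrite("pics/w3.png",np.hstack([cv2.resize(im,(400,300)),cv2.resize(im2[200:320,320:480],(400,300))]))
print(r.observe()["eef_pos"].round(4),r.observe()["ft_force"])
```

```text
[ 0.6828 -0.0934  0.0585] [ 0.02465384  0.68391953 -0.99663007]
```

View pics/w3.png

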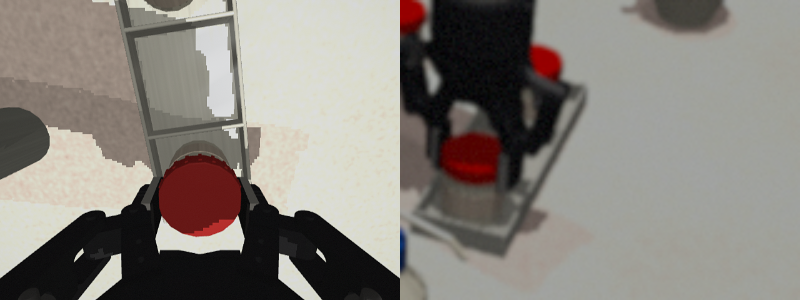

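The jar is centred in the end bay, a couple of mm above the floor.

>>> arm_command(
  deltas="0 0 1 0 0 0;0 0 1 0 0 0;0 0 2 0 0 0;0 0 2 0 0 0;0 0 2 0 0 0",
)

```text
t: 6.15
eef_pos: [0.6829, -0.0935, 0.0579]
ee_rot: [179.9, 0.0, 90.0]
ft_force: [-2.5, -0.4, 5.8]
opening: 0.0499
gripper_force: 63.3
```

>>> arm_command(
  deltas="0 0 1 0 0 0;0 0 1 0 0 0;0 0 1 0 0 0;0 0 1 0 0 0;0 0 1 0 0 0;0 0 -10 0 0 0;0 0 -50 0 0 0;0 0 -100 0 0 0;0 0 -100 0 0 0",
  hand=1,
)

```text
t: 7.05
eef_pos: [0.6874, -0.094, 0.1667]
ee_rot: [179.1, 0.1, 90.0]
ft_force: [1.1, -0.2, 0.2]
opening: 0.0853
gripper_force: 0.0
```

>>> arm_command(
  deltas="35 -35 0 0 0 0;70 -70 0 0 0 0;105 -105 0 0 0 0;140 -140 0 0 0 0;161 -161 0 0 0 0;161 -161 0 0 0 0;161 -161 40 0 0 0;161 -161 80 0 0 0;161 -161 97 0 0 0;161 -161 103 0 0 0;161 -161 103 0 0 0;161 -161 103 0 0 0",
)

```text
t: 8.25
eef_pos: [0.5232, 0.0674, 0.0546]
ee_rot: [179.8, -0.0, 90.0]
ft_force: [0.9, 1.0, -0.1]
opening: 0.0854
gripper_force: 0.0
```

Run:
```python
from h import *
o=r.observe();m=r.camera_model("wrist");im=r.get_image("wrist")
print(o["eef_pos"].round(4))
for c,s in reds(im,200): print("red",c.round(1),s[:4],ray("wrist",c,.058,m).round(4), ray("wrist",c,.061,m).round(4))
```

```text
[0.5232 0.0674 0.0546]
red [315.1 322.2] [247 256 136 131] [[0.522  0.0708 0.058 ]] [[0.5221 0.0726 0.061 ]]
red [627.3 365.4] [606 316  34  95] [[0.6449 0.0515 0.058 ]] [[0.6418 0.0538 0.061 ]]
```

>>> arm_command(
  deltas="0 0 0 0 0 0;0 0 0 0 0 0;0 0 0 0 0 0;0 0 0 0 0 0;0 0 0 0 0 0;0 0 0 0 0 0;0 0 -10 0 0 0;0 0 -40 0 0 0;0 0 -80 0 0 0;0 0 -110 0 0 0;0 0 -110 0 0 0;0 0 -110 0 0 0",
  hand=0,
)

```text
t: 9.5
eef_pos: [0.5218, 0.0676, 0.1641]
ee_rot: [179.9, -0.0, 90.0]
ft_force: [0.0, -0.5, -1.9]
opening: 0.0497
gripper_force: 62.7
```

>>> arm_command(
  deltas="-20 35 0 0 0 0;-40 70 0 0 0 0;-60 105 0 0 0 0;-78 137 0 0 0 0;-85 150 0 0 0 0;-85 150 0 0 0 0;-85 150 30 0 0 0;-85 150 70 0 0 0;-85 150 90 0 0 0;-85 150 100 0 0 0;-85 150 104 0 0 0;-85 150 104 0 0 0",
)

```text
t: 10.7
eef_pos: [0.6716, -0.0171, 0.0595]
ee_rot: [180.0, -0.0, 90.0]
ft_force: [-0.3, -0.2, -1.9]
opening: 0.0494
gripper_force: 63.0
```

>>> arm_command(
  deltas="0 0 1 0 0 0;0 0 1 0 0 0;0 0 2 0 0 0;0 0 2 0 0 0;0 0 2 0 0 0",
)

```text
t: 11.2
eef_pos: [0.6718, -0.0174, 0.0577]
ee_rot: [180.0, 0.0, 90.0]
ft_force: [-0.2, -0.5, -0.3]
opening: 0.0496
gripper_force: 63.0
```

Run:
```python
from h import *
im=r.get_image("wrist")[:,:,::-1]; im2=r.get_image("scene")[:,:,::-1]
cv2.imwrite("pics/w4.png",np.hstack([cv2.resize(im,(400,300)),cv2.resize(im2[200:320,320:480],(400,300))]))
print(r.observe()["eef_pos"].round(4),r.observe()["ft_force"])
```

```text
[ 0.6719 -0.0174  0.0577] [-0.39653978 -0.3949119   0.54300173]
```

View pics/w4.png

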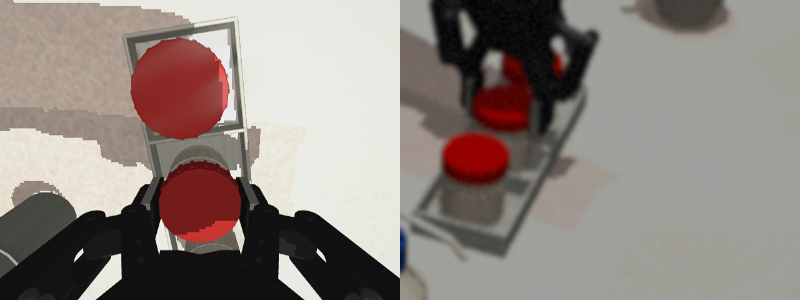

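The first jar stands upright in the end bay, and the second is centred in the middle bay just at the floor. I'll lower it a last bit and release.

>>> arm_command(
  deltas="0 0 0.5 0 0 0;0 0 1 0 0 0;0 0 1 0 0 0;0 0 1 0 0 0",
)

```text
t: 11.7
eef_pos: [0.6719, -0.0174, 0.0576]
ee_rot: [179.9, 0.0, 90.0]
ft_force: [-2.5, 0.1, 4.6]
opening: 0.0498
gripper_force: 63.6
```

>>> arm_command(
  deltas="0 0 0 0 0 0;0 0 0 0 0 0;0 0 0 0 0 0;0 0 0 0 0 0;0 0 0 0 0 0;0 0 -10 0 0 0;0 0 -50 0 0 0;0 0 -100 0 0 0;0 0 -130 0 0 0;0 0 -130 0 0 0;0 0 -130 0 0 0",
  hand=1,
)

```text
t: 12.8
eef_pos: [0.6723, -0.0174, 0.1883]
ee_rot: [179.8, 0.0, 90.0]
ft_force: [0.0, -0.1, -0.1]
opening: 0.0854
gripper_force: 0.0
```

>>> arm_command(
  deltas="24 -40 0 0 0 0;48 -80 0 0 0 0;72 -120 0 0 0 0;96 -160 0 0 0 0;120 -200 0 0 0 0;146 -239 0 0 0 0;146 -239 0 0 0 0;146 -239 0 0 0 0",
)

```text
t: 13.6
eef_pos: [0.4313, 0.1288, 0.1855]
ee_rot: [-179.9, 0.0, 90.1]
ft_force: [0.1, 0.3, 0.6]
opening: 0.0856
gripper_force: 0.0
```

Run:
```python
from h import *
o=r.observe();m=r.camera_model("wrist");im=r.get_image("wrist"); t=r.get_image("top")
p=proj([[.433,.129,.104],[.433,.129,.0]],m).round(0); print(o["eef_pos"].round(4),p)
a=im[:,:,::-1].copy()
cv2.drawMarker(a,tuple(int(v) for v in p[0]),(0,255,0),0,12)
cv2.imwrite("pics/w5.png",np.hstack([cv2.resize(a,(400,300)),cv2.resize(t[165:315,230:430,::-1],(400,300))]))
for c,s in reds(t,40): print(ray("top",c,.061).round(4))
```

```text
[0.4313 0.1288 0.1855] [[322. 253.]
 [321. 214.]]
[[ 0.683 -0.089  0.061]]
[[ 0.6717 -0.0172  0.061 ]]
[[0.6618 0.0512 0.061 ]]
```

View pics/w5.png

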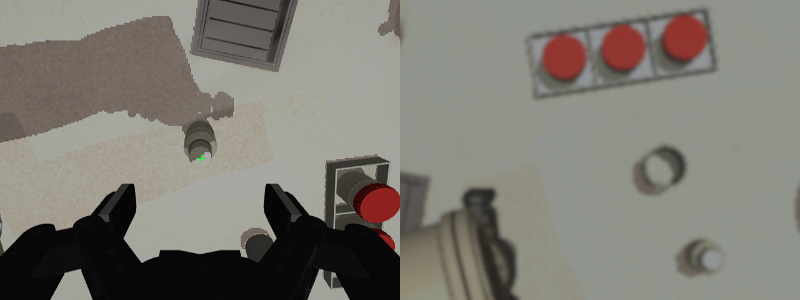

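Both jars are in their bays, and the filed jar has not moved. The cap of bottle_1 is at about (400,310) full-res, within a few mm of the marked estimate.

>>> arm_command(
  deltas="2 0 20 0 0 0;2 0 50 0 0 0;2 0 80 0 0 0;2 0 105 0 0 0;2 0 120 0 0 0;2 0 126 0 0 0;2 0 126 0 0 0;2 0 126 0 0 0",
)

```text
t: 14.5
eef_pos: [0.4336, 0.1303, 0.0607]
ee_rot: [179.9, -0.0, 90.0]
ft_force: [0.8, 0.3, 0.6]
opening: 0.0856
gripper_force: 0.0
```

>>> arm_command(
  deltas="0 0 0 0 0 0;0 0 0 0 0 0;0 0 0 0 0 0;0 0 0 0 0 0;0 0 0 0 0 0;0 0 0 0 0 0;0 0 0 0 0 0;0 0 0 0 0 0",
  hand=0,
)

```text
t: 15.3
eef_pos: [0.4328, 0.1307, 0.0611]
ee_rot: [179.9, -0.0, 90.0]
ft_force: [-2.1, -0.3, 5.7]
opening: 0.0364
gripper_force: 59.5
```

>>> arm_command(
  deltas="0 0 -10 0 0 0;0 0 -40 0 0 0;0 0 -80 0 0 0;0 0 -110 0 0 0;0 0 -110 0 0 0;40 12 -110 0 0 0;80 25 -110 0 0 0;120 37 -110 0 0 0;160 50 -110 0 0 0;185 57 -110 0 0 0;197 61 -110 0 0 0;197 61 -110 0 0 0",
)

```text
t: 16.5
eef_pos: [0.4931, 0.329, 0.1688]
ee_rot: [-179.9, 0.0, 90.2]
ft_force: [-0.4, -0.3, -1.5]
opening: 0.0366
gripper_force: 60.2
```

>>> arm_command(
  deltas="0 0 0 0 0 0;0 0 10 0 0 0;0 0 40 0 0 0;0 0 70 0 0 0;0 0 90 0 0 0;0 0 100 0 0 0;0 0 103 0 0 0;0 0 103 0 0 0;0 0 103 0 0 0",
)

```text
t: 17.4
eef_pos: [0.4944, 0.3279, 0.0686]
ee_rot: [179.9, -0.1, 90.0]
ft_force: [1.2, 0.9, -1.1]
opening: 0.0363
gripper_force: 60.2
```

Run:
```python
from h import *
im=r.get_image("wrist")[:,:,::-1]; im2=r.get_image("scene")[:,:,::-1]
cv2.imwrite("pics/w6.png",np.hstack([cv2.resize(im,(400,300)),cv2.resize(im2[110:230,280:440],(400,300))]))
print(r.observe()["eef_pos"].round(4),r.observe()["ft_force"])
```

```text
[0.4943 0.328  0.0687] [ 0.12507856  0.81140759 -1.71458053]
```

View pics/w6.png

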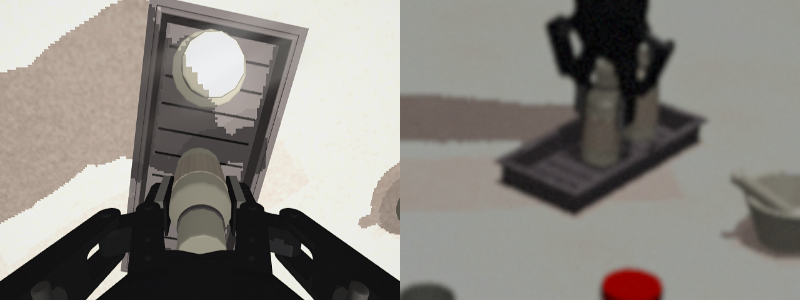

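Bottle_1 is upright over the middle of the spill tray, clear of the standing bottle.

>>> arm_command(
  deltas="0 0 1 0 0 0;0 0 2 0 0 0;0 0 3 0 0 0;0 0 3 0 0 0;0 0 3 0 0 0",
)

```text
t: 18.0
eef_pos: [0.4937, 0.3278, 0.0652]
ee_rot: [180.0, -0.0, 90.0]
ft_force: [-1.7, -0.6, 5.3]
opening: 0.0367
gripper_force: 60.6
```

>>> arm_command(
  deltas="0 0 0.5 0 0 0;0 0 1 0 0 0;0 0 1 0 0 0;0 0 1 0 0 0",
)

```text
t: 18.4
eef_pos: [0.4937, 0.3279, 0.0651]
ee_rot: [179.9, -0.1, 90.0]
ft_force: [-2.9, -1.0, 10.7]
opening: 0.0364
gripper_force: 61.4
```

>>> arm_command(
  deltas="0 0 0 0 0 0;0 0 0 0 0 0;0 0 0 0 0 0;0 0 0 0 0 0;0 0 0 0 0 0;0 0 -10 0 0 0;0 0 -50 0 0 0;0 0 -100 0 0 0;0 0 -130 0 0 0;0 0 -130 0 0 0;0 0 -130 0 0 0",
  hand=1,
)

```text
t: 19.5
eef_pos: [0.494, 0.3279, 0.1949]
ee_rot: [179.9, -0.1, 90.0]
ft_force: [-0.6, 0.1, -0.5]
opening: 0.0854
gripper_force: 0.0
```

>>> arm_command(
  deltas="-48 -7 0 0 0 0;-96 -14 0 0 0 0;-144 -21 0 0 0 0;-192 -28 0 0 0 0;-240 -35 0 0 0 0;-288 -42 0 0 0 0;-336 -49 0 0 0 0;-384 -56 0 0 0 0;-420 -63 0 0 0 0;-433 -66 0 0 0 0;-433 -66 0 0 0 0;-433 -66 0 0 0 0",
)

```text
t: 20.7
eef_pos: [0.4269, -0.1052, 0.1923]
ee_rot: [-179.9, -0.1, 90.0]
ft_force: [-0.1, 0.8, -0.5]
opening: 0.0856
gripper_force: 0.0
```

Run:
```python
from h import *
o=r.observe();m=r.camera_model("wrist");im=r.get_image("wrist"); t=r.get_image("top")
p=proj([[.428,-.105,.104]],m).round(0); print(o["eef_pos"].round(4),p)
a=im[:,:,::-1].copy()
cv2.drawMarker(a,tuple(int(v) for v in p[0]),(0,255,0),0,12)
cv2.imwrite("pics/w7.png",np.hstack([cv2.resize(a,(400,300)),cv2.resize(t[220:310,140:260,::-1],(400,300))]))
```

```text
[ 0.4269 -0.1052  0.1923] [[321. 250.]]
```

View pics/w7.png

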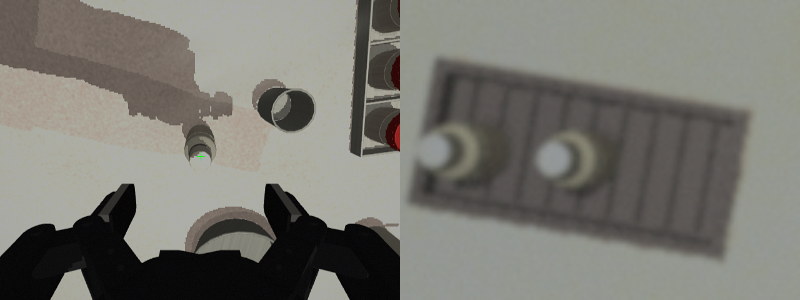

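Bottle_1 stands in the spill tray beside the standing one. The cap of bottle_2 is at about (400,320), 2 to 3 mm toward -y of the marker.

>>> arm_command(
  deltas="-2 0 20 0 0 0;-2 0 50 0 0 0;-2 0 80 0 0 0;-2 0 110 0 0 0;-2 0 126 0 0 0;-2 0 133 0 0 0;-2 0 133 0 0 0;-2 0 133 0 0 0",
)

```text
t: 21.6
eef_pos: [0.4285, -0.1071, 0.061]
ee_rot: [179.9, 0.0, 90.1]
ft_force: [0.4, -0.7, 0.6]
opening: 0.0854
gripper_force: 0.0
```

>>> arm_command(
  deltas="0 0 0 0 0 0;0 0 0 0 0 0;0 0 0 0 0 0;0 0 0 0 0 0;0 0 0 0 0 0;0 0 0 0 0 0;0 0 0 0 0 0;0 0 0 0 0 0",
  hand=0,
)

```text
t: 22.4
eef_pos: [0.428, -0.1077, 0.0611]
ee_rot: [179.9, 0.0, 90.0]
ft_force: [-0.6, 0.1, 5.1]
opening: 0.0366
gripper_force: 59.5
```

>>> arm_command(
  deltas="0 0 -10 0 0 0;0 0 -40 0 0 0;0 0 -80 0 0 0;0 0 -110 0 0 0;0 0 -110 0 0 0;40 6 -110 0 0 0;85 12 -110 0 0 0;130 19 -110 0 0 0;175 26 -110 0 0 0;220 33 -110 0 0 0;265 40 -110 0 0 0;310 46 -110 0 0 0",
)

```text
t: 23.6
eef_pos: [0.473, 0.2042, 0.1696]
ee_rot: [-179.9, 0.0, 90.0]
ft_force: [0.4, -0.6, -0.4]
opening: 0.0364
gripper_force: 60.0
```

>>> arm_command(
  deltas="40 6 0 0 0 0;60 9 0 0 0 0;66 9 0 0 0 0;66 9 0 0 0 0;66 9 30 0 0 0;66 9 60 0 0 0;66 9 85 0 0 0;66 9 98 0 0 0;66 9 103 0 0 0;66 9 103 0 0 0;66 9 103 0 0 0",
)

```text
t: 24.7
eef_pos: [0.4835, 0.2687, 0.0686]
ee_rot: [179.9, -0.1, 90.0]
ft_force: [0.6, -0.5, -0.0]
opening: 0.0363
gripper_force: 60.1
```

Run:
```python
from h import *
im=r.get_image("wrist")[:,:,::-1]; im2=r.get_image("scene")[:,:,::-1]
cv2.imwrite("pics/w8.png",np.hstack([cv2.resize(im,(400,300)),cv2.resize(im2[110:230,280:440],(400,300))]))
print(r.observe()["eef_pos"].round(4),r.observe()["ft_force"])
```

```text
[0.4835 0.269  0.0688] [-0.29175601 -0.14066259 -1.01214542]
```

View pics/w8.png

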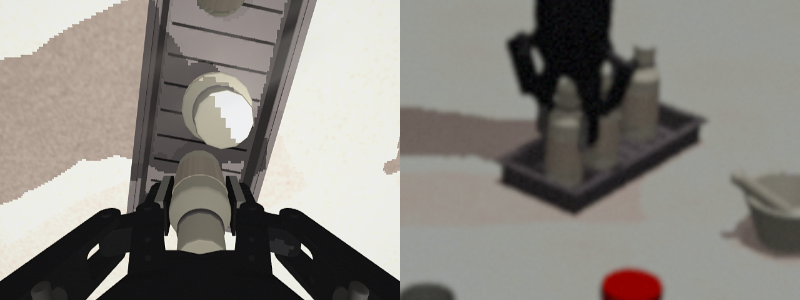

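Bottle_2 is upright in line with the other two, just above the floor. I'll set it down and release.

>>> arm_command(
  deltas="0 0 1 0 0 0;0 0 2 0 0 0;0 0 3 0 0 0;0 0 3.5 0 0 0;0 0 3.5 0 0 0",
)

```text
t: 25.3
eef_pos: [0.4828, 0.2689, 0.0651]
ee_rot: [179.9, -0.0, 90.0]
ft_force: [-2.8, -0.6, 7.3]
opening: 0.036
gripper_force: 60.8
```

>>> arm_command(
  deltas="0 0 0 0 0 0;0 0 0 0 0 0;0 0 0 0 0 0;0 0 0 0 0 0;0 0 0 0 0 0;0 0 -10 0 0 0;0 0 -50 0 0 0;0 0 -100 0 0 0;0 0 -130 0 0 0;0 0 -130 0 0 0;0 0 -130 0 0 0",
  hand=1,
)

```text
t: 26.4
eef_pos: [0.483, 0.2688, 0.1951]
ee_rot: [179.9, -0.1, 90.0]
ft_force: [0.1, -0.2, -1.0]
opening: 0.0852
gripper_force: 0.0
```

>>> arm_command(
  deltas="-45 6 0 0 0 0;-90 12 0 0 0 0;-135 19 0 0 0 0;-180 26 0 0 0 0;-225 33 0 0 0 0;-270 40 0 0 0 0;-310 46 0 0 0 0;-330 48 0 0 0 0;-330 48 0 0 0 0;-330 48 0 0 0 0",
)

```text
t: 27.4
eef_pos: [0.5295, -0.0615, 0.1922]
ee_rot: [-179.8, -0.1, 90.0]
ft_force: [0.1, 1.0, -1.2]
opening: 0.0853
gripper_force: 0.0
```

Run:
```python
from h import *
o=r.observe();m=r.camera_model("wrist");im=r.get_image("wrist"); t=r.get_image("top")
p=proj([[.531,-.061,.066]],m).round(0); print(o["eef_pos"].round(4),p)
a=im[:,:,::-1].copy()
cv2.drawMarker(a,tuple(int(v) for v in p[0]),(0,255,0),0,12)
cv2.imwrite("pics/w9.png",np.hstack([cv2.resize(a,(400,300)),cv2.resize(t[220:310,140:260,::-1],(400,300))]))
```

```text
[ 0.5295 -0.0615  0.1922] [[321. 233.]]
```

View pics/w9.png

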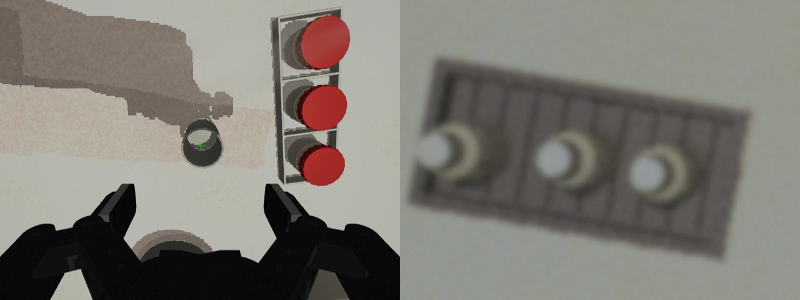

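All three bottles stand in the spill tray and all three jars stand in theirs. The beaker rim is centred at about (403,298), within 2 mm of the estimate.

>>> arm_command(
  deltas="-2 0 30 0 0 0;-2 0 65 0 0 0;-2 0 100 0 0 0;-2 0 125 0 0 0;-2 0 138 0 0 0;-2 0 144 0 0 0;-2 0 144 0 0 0;-2 0 144 0 0 0",
)

```text
t: 28.3
eef_pos: [0.5313, -0.0629, 0.0505]
ee_rot: [179.9, 0.0, 90.1]
ft_force: [0.0, -0.4, 1.0]
opening: 0.0855
gripper_force: 0.0
```

>>> arm_command(
  deltas="0 0 0 0 0 0;0 0 0 0 0 0;0 0 0 0 0 0;0 0 0 0 0 0;0 0 0 0 0 0;0 0 0 0 0 0;0 0 0 0 0 0;0 0 -10 0 0 0;0 0 -50 0 0 0;0 0 -90 0 0 0;0 0 -110 0 0 0;0 0 -110 0 0 0",
  hand=0,
)

```text
t: 29.5
eef_pos: [0.5329, -0.0638, 0.1638]
ee_rot: [179.6, 0.1, 90.0]
ft_force: [1.3, -0.3, -1.9]
opening: 0.0476
gripper_force: 62.2
```

>>> arm_command(
  deltas="-35 -6 0 0 0 0;-75 -13 0 0 0 0;-115 -20 0 0 0 0;-155 -27 0 0 0 0;-195 -34 0 0 0 0;-230 -41 0 0 0 0;-250 -45 0 0 0 0;-252 -45 0 0 0 0;-252 -45 0 0 0 0",
)

```text
t: 30.4
eef_pos: [0.4848, -0.3153, 0.1583]
ee_rot: [-179.9, -0.1, 89.9]
ft_force: [0.4, -0.5, -0.6]
opening: 0.0478
gripper_force: 62.1
```

Run:
```python
from h import *
o=r.observe();m=r.camera_model("wrist");im=r.get_image("wrist"); t=r.get_image("scene")
print(o["eef_pos"].round(4))
a=im[:,:,::-1].copy(); b=t[:,:,::-1].copy()
th=np.linspace(0,2*np.pi,40); C=np.array([.486,-.3158])
for rad,z in [(.078,.05),(.0645,.004)]:
    P=np.c_[C[0]+rad*np.cos(th),C[1]+rad*np.sin(th),0*th+z]
    for im_,mm in ((a,m),(b,r.camera_model("scene"))):
        for p in proj(P,mm): cv2.circle(im_,tuple(int(round(v)) for v in p),1,(0,255,0),-1)
cv2.imwrite("pics/w10.png",np.hstack([cv2.resize(a,(400,300)),cv2.resize(b[220:370,90:290],(400,300))]))
```

```text
[ 0.4848 -0.3153  0.1583]
```

View pics/w10.png

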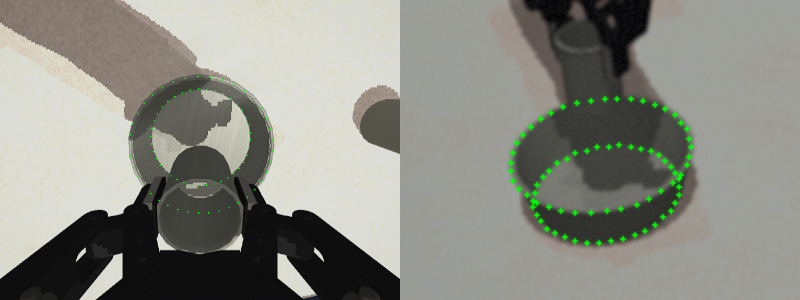

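The projected basin circles fall on the real rim in both views, and the beaker hangs upright over the centre. I'll lower it.

>>> arm_command(
  deltas="0 0 20 0 0 0;0 0 50 0 0 0;0 0 75 0 0 0;0 0 92 0 0 0;0 0 100 0 0 0;0 0 102 0 0 0;0 0 102 0 0 0;0 0 102 0 0 0;0 0 103 0 0 0;0 0 104 0 0 0;0 0 105 0 0 0;0 0 105 0 0 0",
)

```text
t: 31.7
eef_pos: [0.4859, -0.3157, 0.0551]
ee_rot: [180.0, 0.0, 90.0]
ft_force: [0.4, -0.5, -0.6]
opening: 0.0481
gripper_force: 62.2
```

>>> arm_command(
  deltas="0 0 0.5 0 0 0;0 0 1 0 0 0;0 0 1 0 0 0;0 0 1 0 0 0",
)

```text
t: 32.1
eef_pos: [0.4859, -0.3157, 0.0549]
ee_rot: [180.0, 0.0, 90.0]
ft_force: [-0.4, 1.4, 5.8]
opening: 0.0478
gripper_force: 62.3
```

Contact with the floor. I'll release partly and rise.

>>> arm_command(
  deltas="0 0 0 0 0 0;0 0 0 0 0 0;0 0 0 0 0 0;0 0 0 0 0 0;0 0 0 0 0 0;0 0 -10 0 0 0;0 0 -40 0 0 0;0 0 -80 0 0 0;0 0 -120 0 0 0;0 0 -150 0 0 0;0 0 -150 0 0 0;0 0 -150 0 0 0",
  hand=0.8,
)

```text
t: 33.3
eef_pos: [0.4862, -0.3157, 0.2052]
ee_rot: [179.9, 0.1, 90.0]
ft_force: [-0.4, 0.4, 0.1]
opening: 0.0681
gripper_force: 0.0
```

>>> arm_command(
  deltas="-20 -45 0 0 0 0;-40 -90 0 0 0 0;-60 -130 0 0 0 0;-60 -130 0 0 0 0;-60 -130 0 0 0 0;-60 -130 0 0 0 0",
)

```text
t: 33.9
eef_pos: [0.3561, -0.375, 0.203]
ee_rot: [-180.0, -0.1, 90.1]
ft_force: [0.7, 0.4, 0.9]
opening: 0.0684
gripper_force: 0.0
```

Run:
```python
from h import *
t=r.get_image("top")[:,:,::-1]; s=r.get_image("scene")[:,:,::-1]
cv2.imwrite("pics/end.png",np.hstack([cv2.resize(t[140:320,130:530],(400,180)),cv2.resize(s[120:360,130:450],(400,300))[:180]]) if 0 else np.vstack([cv2.resize(t[150:310,130:530],(700,280)),cv2.resize(s[120:344,130:458],(440,300))[:, :].repeat(1,1) if 0 else cv2.copyMakeBorder(cv2.resize(s[120:344,130:458],(440,300)),0,0,0,260,cv2.BORDER_CONSTANT)]))
print(r.observe()["t"],r.observe()["eef_pos"].round(3))
```

```text
34.0 [ 0.357 -0.375  0.203]
```

View pics/end.png

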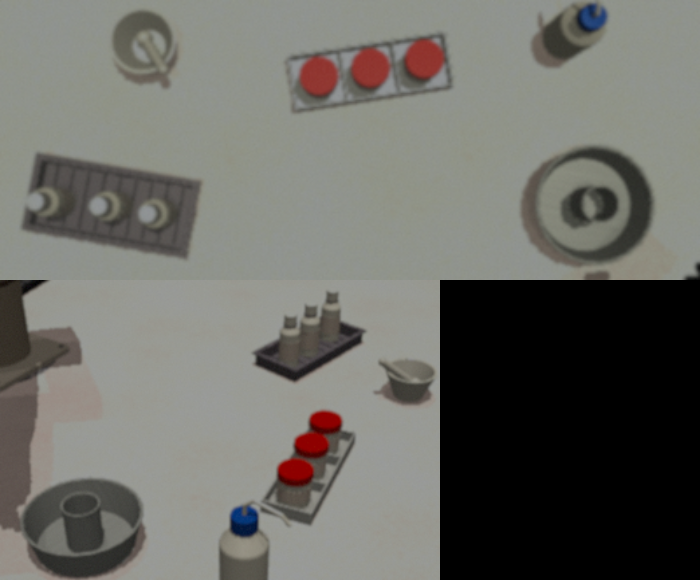

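The final picture shows three jars upright in their bays, three bottles upright in the spill tray, and the beaker upright in the basin at (592,205). The arm is clear of everything.

```bash
python3 -c "
from plant import r
print(r.close_job())"
```

```text
the job is handed in; nothing more can be done
None
```

The job is handed in at about 34 s: both jars are in the empty bays, both bottles in the spill tray and the beaker in the basin, all upright in the last pictures with the arm clear; no verdict was returned.

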